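# Hang the mill key on the key rail at the pointer

## Robot

A 7-joint arm with a two-finger parallel gripper is mounted at the origin on the work surface. World frame = base frame: x ahead of the robot, y to its left, z up, the work surface at z = 0. Lengths are in m, angles in rad, forces in N, time in s.
With the tool pointing down it reaches from about 0.35 to 0.9 m from the base axis. Payload 8.1 kg.
Tool frame: the origin (TCP) lies on the centre line of the jaws, within the pads' length; the fingertips stand 11 mm ahead of it and the grasp point (between the pads) lies 8 mm behind it; z points along the fingers, y is the line along which they close (so a half turn about z gives the same grasp; the last joint's range is limited). The gripper opens to 85 mm and grips with 20 to 120 N. Pads are 22 mm wide; open, the fingers measure 114 mm over their backs; the gripper's body (76 mm by 85 mm) begins 54 mm behind the grasp point. The pads swing forward as they close: fully open they stand 13 mm farther back than shut.
Start: joints at [1.103, 0.434, 0.025, 1.573, -0.012, 1.134, -0.075], TCP at [0.223, -0.584, 0.242] pointing down, gripper open.
Joint ranges: [-2.62, 2.62], [-0.44, 2.09], [-1.27, 1.32], [0.08, 2.57], [-1.32, 4.46], [0.12, 2], [-2.74, 2.74]. Speed limits (rad/s): [2.22, 2.22, 3.01, 3.01, 3.14, 3.14, 3.14].

## Interface

Orientations are given as a rotation vector (axis times angle).
In Python, from workcell import manip gives the robot as it stands.
- The arm moves only by the tool jog_arm, never from a script. Its argument "steps" is text: rows parted by semicolons, each of 7 numbers parted by spaces: the shift along the tool's x, y, z in units of 50 mm (1.0 is 50 mm), then the turn, a rotation vector about the tool's x, y, z in units of 5 degrees (1.0 is 5 degrees), then the opening, from 0 (shut) to 1 (fully open). In form: tx ty tz wx wy wz grip; .... A call has 1 to 10 rows; each row shifts and turns the commanded pose from where the row before left it, along the tool's axes as they then stand; what a row does not reach is not made up. A row lasts 1/10 s, in which the tool goes at most 50 mm and 8.59 degrees, less where a joint would pass 70% of its speed; a pose out of reach is approached as far as the arm can. A call with a number of a shift or a turn outside -1 to 1 is refused whole. A call with a gripper value outside its range is refused whole. The fingers move at their own pace and stop on an object; "grip_force" is the grip in N (left out, the last holds). Time passes only in rows, so rows that do not move let the fingers close. It gives the time, the measured TCP pose, the force, the opening and the grip force at its end, in the units of the state.
- manip.state(): the state, without advancing time (a new reading comes with each control period).
- manip.get_image(name): name is "scene" or "top"; returns the picture (400x640x3 uint8, red, green, blue); there is no depth.
- manip.calibration(name): a dict with "intrinsics" (3x3 intrinsics, pixels), "extrinsics" (4x4, takes a point from world to camera coordinates). Camera axes: x right, y up, looking along -z (the intrinsics and any distortion apply to the point x, -y, -z); pixel columns grow to the right and rows downward; lengths in m; the calibration is good to about 2 mm. A picture is of the moment at which its call begins. calibration takes no time and is no camera call.
- manip.close_job(): hands the job in; it is judged then, once.
Trained networks look in the newest picture that a camera, given by its name, has taken for a name from the list of things; names that differ only in an ending like _2 or _b are one class to them, and where a whole thing is asked for, a point or a joint stands for the part that bears it (a point fixed in the world has none). Each returns a list of dicts, best first, with "conf" (0 to 1); they miss things now and then, are a little off and sometimes report something else, mostly with a low value. They report only what shows in the picture. A call takes as long as a camera call. They do not tell look-alikes from the thing itself.
- manip.silhouettes(camera, thing): "region" (400x640 bool, what is visible of it) and "bbox" ([centre column, centre row, width, height] in pixels, round what is visible of it).
The state is a dict: "time_s": time; "joint_positions": joint angles; "dq": joint speeds; "effort": joint torques, N m; "tool_pos": TCP position; "orientation": TCP orientation; "contact_force": force on the tool from outside, world axes, zero at the start; "ft_torque": the same for the moment, N m; "opening": finger opening in m; "grasp_force": force on a finger pad.
Only numpy, scipy, OpenCV 4.12 (cv2) and the standard library are available. Lean on these libraries where they do the work, as an engineer would, in place of code of your own. Each camera call takes 0.05 s, during which the arm holds its last target. There are 200 camera calls.

## Task

Take the big iron key out of the vise and hook its open bow over the steel rail under the wooden board, at whichever end is not blocked by the jar and funnel. Then slide it along the rail, in under the green guard, until it hangs in line with the red pointer, and let go of it there, hanging still. Do not disturb the jar with its funnel, the gear paperweight or the bell.

Things in the scene. Friction and masses are not known exactly. Their poses are not given: they have to be found in the camera images.
- key: Flat iron key, 12 mm thick (along its y), 190 mm tall, 0.2 to 0.45 kg, upright in the vise. Origin: middle of its lower edge; z up, +x away from the robot (within 0.35 rad). Bit up to 48 mm wide, z 0 to 50; brass-coloured grip plate x -22 to 22, z 70 to 110; above it the open bow, a hook with its front leg at x -26, open at the back (+x) from z 125 to 154.
- key_tip (a point): End of the bow's free tip, x 26, z 154 mm in the key's frame. The bow is a half ring round x 0, z 160 (inner radius 21.5, outer 30.5, bar 9 mm wide); the front leg runs down to z 140 and slants back to the shank at z 116. To pass the tip over the rail the key must be 28 to 48 mm higher than when it hangs.
- key_grip (a point): Point on the grip plate, x -6, y 0, z 90 mm in the key's frame, same axes. The fingers can close on the plate along the key's y (12 mm), coming from the key's -x side with the tool tilted about 40 degrees from vertical, as the bow stands above it.
- key_saddle (a point): Point inside the bow, x 0, z 175.5 mm in the key's frame, same axes: on the rail's centre line when the key hangs. The bow's inner top is 6 mm above it, its outer top 15 mm.
- vise: Small blue bench vise, bolted down, 100 x 150 mm. Steel jaws 70 mm long (x), 16 mm apart (y), tops 73 mm above the counter; the key stands loosely between them on a floor 30 mm above the counter and lifts straight out. Screw with T-bar on its +y side, out to y 105 mm, 48 mm high. Origin: on the counter between the jaws.
- rack: Key rack, fixed. Origin: on the counter under the rail's middle; y along the rail, +x away from the robot. Two posts 22 mm square, inner faces at y -240 and 240, carry the rail and above it a wooden board (x -40 to 50, underside 320 mm, top 336 mm above the counter).
- rail_mid (a point): Middle of the rail (steel bar, radius 6 mm) on its centre line, 240 mm above the counter; axes as the rack.
- guard (a point): Middle of the underside of the green guard fin below the board, 27 mm above the rail's centre line; the fin spans y -90 to 90, x -12 to 12. Under it a hooked key slides freely, but it can be hooked on or lifted off only in the open ends of the rail, y 90 to 240 or -240 to -90.
- mark (a point): Point on the rail's centre line (height 240 mm) straight below the red pointer: a 12 mm wide red strap over the board, its tongues reaching down front and back to 292 mm. Axes as the rack. Within 40 mm of the rail's middle.
- jar: Green glass jar (radius 45 mm, 130 mm tall) with a copper funnel standing in it (mouth radius 50 mm, top at 203 mm), loose. It stands under one end of the rail and blocks it. Origin: centre of its foot.
- gear: Gear-shaped cast iron paperweight, radius 54 mm, 38 mm tall, loose, under the other, free end of the rail. Origin: centre of its underside.
- bell: Blue enamel bell, radius 45 mm, 78 mm tall, loose, on the side of the counter away from the vise. Origin: centre of its foot.
There are look-alikes about, which are no part of the job. Of the things like the key, leave any that is pink or purple; of the rest the smaller one is meant.

How it is judged:
By the outcome, as a careful person would: the job done as asked, in the order asked, and still so for the second after the job is handed in, with the robot touching nothing.
It also fails if it takes over 51 s, if anything falls off the work surface, if the arm or the gripper's body presses on something with over 40 N, if the wrist force passes 120 N, or if a joint passes its speed limit or range.

## Working session

There is one attempt and no reset: what is moved stays moved. The work goes in short steps, Python scripts to look and compute and a tool call to move; the robot and the scene stay as the last step left them, time stands still between calls to the robot, and variables do not carry over. Pictures are saved under pics/ and viewed, at most 11 in all, crops included, and the job is handed in when it is done.

Besides the shell and the picture viewer there is one more tool, called after "Emit:" by a JSON object that holds its "op" and its "data". jog_arm: Moves the arm, as the interface text tells. Its arguments: {"type":"object","properties":{"steps":{"type":"string"},"grip_force":{"type":"number"}},"required":["steps"]}

```bash
mkdir -p pics
python3 - <<'E'
from workcell import manip
import cv2,numpy as np
np.set_printoptions(precision=4,suppress=True)
for n in("scene","top"):
    im=manip.get_image(n);cv2.imwrite(f"pics/{n}0.png",im[...,::-1])
    c=manip.calibration(n);print(c)
    for t in("key","vise","rack","jar","gear","bell","mark","guard"):
        try:
            for d in manip.silhouettes(n,t)[:3]:print(n,t,round(d["conf"],2),np.round(d["bbox"],1))
        except Exception as e:print(t,e)
print(manip.state())
E
```

```text
{'intrinsics': array([[422.2854,   0.    , 316.9846],
       [  0.    , 422.2854, 204.7679],
       [  0.    ,   0.    ,   1.    ]]), 'extrinsics': array([[-0.0618,  0.9981,  0.0086, -0.0715],
       [-0.5461, -0.041 ,  0.8367,  0.118 ],
       [ 0.8354,  0.047 ,  0.5476, -1.5741],
       [ 0.    ,  0.    ,  0.    ,  1.    ]])}
scene key 0.94 [481.1 229.7  28.9  98.6]
scene key 0.85 [434.  242.1  49.7 100.5]
scene key 0.75 [406.4 213.8  15.9  69.4]
scene vise 0.6 [402.3 243.4  54.   36.9]
scene rack 0.6 [260.6 227.2 260.9 151.9]
scene jar 0.69 [197.3 246.9  49.5  86.1]
scene jar 0.45 [408.3 213.6  12.   63.9]
scene gear 0.78 [339.6 282.1  47.   41.4]
scene gear 0.28 [399.8 241.9  45.8  37.9]
scene bell 0.75 [179.5 232.3  14.2  28. ]
scene bell 0.61 [277.6 179.2   9.9  45.1]
scene mark 0.76 [277.2 177.2   9.7  40.5]
scene guard 0.68 [264.2 227.7 256.5 150.7]
{'intrinsics': array([[486.2955,   0.    , 324.4618],
       [  0.    , 486.2955, 199.4644],
       [  0.    ,   0.    ,   1.    ]]), 'extrinsics': array([[ 0.0141, -0.9999, -0.0001,  0.0953],
       [ 0.979 ,  0.0138,  0.2034, -0
[... 370 characters left out ...]
6.2]
top bell 0.57 [444.1 231.9  27.5  26.9]
top mark 0.67 [354.6 158.7   8.   41.3]
top guard 0.82 [364.4 170.3 180.8  62.3]
top guard 0.41 [408.8 185.   35.1  21.6]
{'time_s': 0.9, 'joint_positions': array([ 1.1034,  0.4345,  0.025 ,  1.5732, -0.0116,  1.134 , -0.0751]), 'dq': array([ 0.001 ,  0.0008,  0.0001,  0.0015,  0.0006, -0.0012,  0.0015]), 'effort': array([ -0.0003, -67.0262,   1.0243, -31.6559,   0.0155,   0.0021,
        -0.    ]), 'tool_pos': array([ 0.2229, -0.5839,  0.2423]), 'orientation': array([-3.0895, -0.5697,  0.    ]), 'contact_force': array([-0.9279, -1.0212,  0.8376]), 'ft_torque': array([-0.0267, -0.0489, -0.0191]), 'grasp_force': 0.0, 'opening': 0.08517556023008625}
```

Run:
```python
import cv2
a=cv2.imread("pics/scene0.png")[120:320,130:530];cv2.imwrite("pics/s1.png",cv2.resize(a,None,fx=2,fy=2,interpolation=2))
a=cv2.imread("pics/top0.png")[110:300,200:500];cv2.imwrite("pics/t1.png",cv2.resize(a,None,fx=2.6,fy=2.6,interpolation=2))
```

```text
(no output)
```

View pics/s1.png

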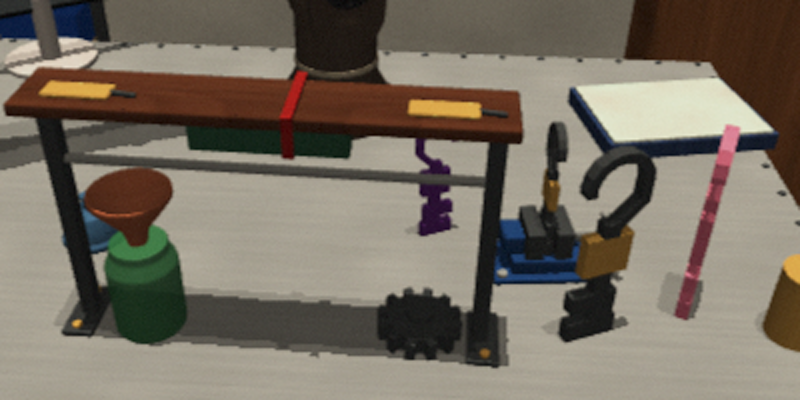

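View pics/t1.png

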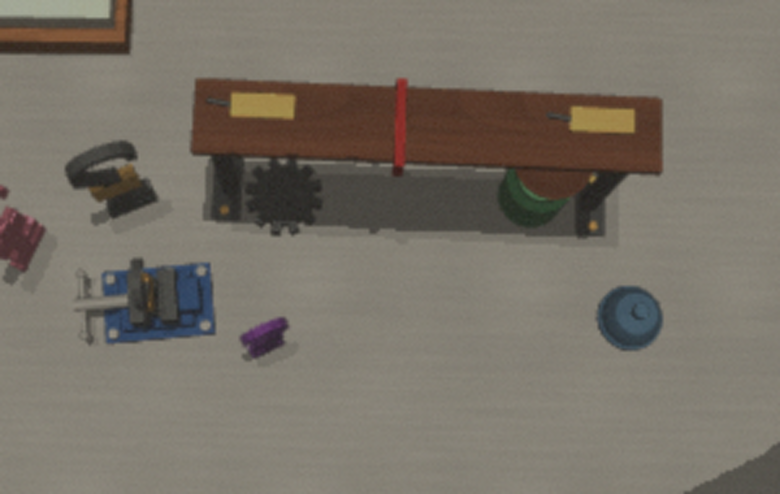

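The pictures show the meant key upright in the vise: scene ≈ (406,214), top ≈ (254,220). The larger key stands free beside it, and there are pink and purple look-alikes. The gear is at the rail's +y end, which is free. The jar is at the −y end, and the red strap sits at top column ≈ 354.

```bash
cat > h.py <<'E'
import numpy as np,cv2
from workcell import manip
from scipy.optimize import minimize
np.set_printoptions(precision=4,suppress=True)
def proj(n,P):
    c=manip.calibration(n);P=np.atleast_2d(P);q=P@c["extrinsics"][:3,:3].T+c["extrinsics"][:3,3]
    q=q*[1,-1,-1];u=q@c["intrinsics"].T;return u[:,:2]/u[:,2:]
def back(n,uv,z):
    c=manip.calibration(n);R=c["extrinsics"][:3,:3];t=c["extrinsics"][:3,3];o=-R.T@t
    uv=np.atleast_2d(uv);d=np.c_[uv,np.ones(len(uv))]@np.linalg.inv(c["intrinsics"]).T*[1,-1,-1]@R
    return o+d*((z-o[2])/d[:,2])[:,None]
def keyparts():
    a=np.linspace(np.pi,-np.arcsin(6/26.),24)
    arc=[(26*np.cos(t),160+26*np.sin(t)) for t in a]
    line=[(0,116),(-26,140)]+arc
    parts=[[(-24,0),(24,0),(24,50),(-24,50)],[(-5,50),(5,50),(5,118),(-5,118)],[(-22,70),(22,70),(22,110),(-22,110)]]
    L=np.array(line)
    for p,q in zip(L[:-1],L[1:]):
        d=(q-p)/np.linalg.norm(q-p);n=np.array([-d[1],d[0]])*4.5
        parts.append([p+n,q+n,q-n,p-n])
    return [np.array(p)/1000 for p in parts]
PARTS=keyparts()
def render(n,T,S=4):
    m=np.zeros((400*S,640*S),np.uint8)
    for p in PARTS:
        P=np.vstack([np.c_[p[:,0],np.full(len(p),y),p[:,1]] for y in(-.006,.006)])
        uv=proj(n,P@T[:3,:3].T+T[:3,3])
        cv2.fillConvexPoly(m,cv2.convexHull(np.round((uv+.5)*S*16-8).astype(np.int32)),255,shift=4)
    return cv2.resize(m,(640,400),interpolation=cv2.INTER_AREA)/255.
def T4(x,y,z,yaw,roll=0,pitch=0):
    from scipy.spatial.transform import Rotation as R
    T=np.eye(4);T[:3,:3]=R.from_euler("ZYX",[yaw,pitch,roll]).as_matrix();T[:3,3]=x,y,z;return T
E
python3 - <<'E'
from h import *
im={n:cv2.imread(f"pics/{n}0.png") for n in("scene","top")}
hsv=cv2.cvtColor(im["top"],cv2.COLOR_BGR2HSV).astype(int);H,S,V=hsv.transpose(2,0,1)
# board (brown + strap + yellow labels), top view
m=np.zeros((400,640),bool);w=slice(135,182),slice(268,460)
m[w]=(S[w]>75)&((H[w]<30)|(H[w]>172))
m=cv2.morphologyEx(m.astype(np.uint8),cv2.MORPH_CLOSE,np.ones((5,5)));m=cv2.morphologyEx(m,cv2.MORPH_OPEN,np.ones((7,7)))
c=max(cv2.findContours(m,0,1)[0],key=cv2.contourArea)[:,0]
Wp=back("top",c,.336);r=cv2.minAreaRect((Wp[:,:2]*1000).astype(np.float32));print("board mm",r,cv2.boundingRect(c))
bx=cv2.boxPoints(r);print(bx)
rm=(S>150)&((H<6)|(H>174))&(V>60);ys,xs=np.nonzero(rm);k=(abs(xs-354)<8)&(ys>138)&(ys<172);print("strap n",k.sum(),back("top",[[xs[k].mean(),ys[k].mean()]],.337),np.ptp(xs[k]),ys[k].min(),ys[k].max())
# key fit
obs={}
for n,c0 in(("scene",(406,214)),("top",(254,220))):
    manip.get_image(n)
    d=min(manip.silhouettes(n,"key"),key=lambda d:np.hypot(d["bbox"][0]-c0[0],d["bbox"][1]-c0[1]));obs[n]=d["region"].astype(float);print(n,d["bbox"],d["conf"])
def cost(p):
    T=T4(p[0],p[1],.03,p[2]);e=0
    for n in obs:
        r=render(n,T);o=obs[n]
        if n=="scene": r=r[:225];o=o[:225]
        e+=1-np.minimum(r,o).sum()/np.maximum(r,o).sum()
    return e
v0=back("top",[[254.7,225.4]],.04)[0];print("vise~",v0)
best=min((minimize(cost,[v0[0]+dx,v0[1]+dy,a],method="Nelder-Mead",options=dict(initial_simplex=np.array([[v0[0]+dx,v0[1]+dy,a]]*4)+np.array([[0,0,0],[.01,0,0],[0,.01,0],[0,0,.12]]))) for dx in(0,.02) for dy in(0,-.01) for a in(-.15,.15)),key=lambda s:s.fun)
print("key",best.x,best.fun)
T=T4(best.x[0],best.x[1],.03,best.x[2])
out=[]
for n,(y,x) in(("scene",(165,360)),("top",(190,215))):
    o=cv2.resize(im[n][y:y+95,x:x+95],None,fx=4,fy=4,interpolation=2);r=cv2.resize((render(n,T)[y:y+95,x:x+95]*255).astype(np.uint8),None,fx=4,fy=4)
    cv2.drawContours(o,cv2.findContours((r>127).astype(np.uint8),0,1)[0],-1,(0,255,0),1)
    s=cv2.resize((obs[n][y:y+95,x:x+95]*255).astype(np.uint8),None,fx=4,fy=4)
    cv2.drawContours(o,cv2.findContours((s>127).astype(np.uint8),0,1)[0],-1,(0,0,255),1);out.append(o)
cv2.imwrite("pics/fit.png",np.hstack(out))
E
```

```text
board mm ((577.069091796875, -13.75665283203125), (537.4887084960938, 111.2445068359375), 88.2020263671875) (274, 140, 181, 42)
[[ 513.0423 -280.6235]
 [ 624.232  -284.1139]
 [ 641.0959  253.1102]
 [ 529.9062  256.6006]]
strap n 121 [[0.5914 0.0166 0.337 ]] 4 141 171
scene [407.5, 213.2, 14.3, 63.5] 0.59
top [251.6, 222.8, 9.1, 19.6] 0.64
vise~ [0.4239 0.3464 0.04  ]Traceback (most recent call last):
  File "<stdin>", line 25, in <module>
  File "<stdin>", line 25, in <genexpr>
    res = _minimize_neldermead(fun, x0, args, callback, bounds=bounds,
                               **options)
    fxcc = func(xcc)
    fx = function(np.copy(x), *(wrapper_args + args))
  File "<stdin>", line 20, in cost
  File "h.py", line 27, in render
    uv=proj(n,P@T[:3,:3].T+T[:3,3])
  File "h.py", line 6, in proj
    c=manip.calibration(n);P=np.atleast_2d(P);q=P@c["extrinsics"][:3,:3].T+c["extrinsics"][:3,3]
ValueError: time passes only in moves, steps and waits
```

```bash
python3 - <<'E'
import re
s=open("h.py").read()
s=s.replace("def proj","CAL={n:{k:np.array(v) for k,v in manip.calibration(n).items()} for n in('scene','top')}\ndef proj").replace("c=manip.calibration(n);","c=CAL[n];")
open("h.py","w").write(s)
E
cat > fit.py <<'E'
from h import *
im={n:cv2.imread(f"pics/{n}0.png") for n in("scene","top")}
hsv=cv2.cvtColor(im["top"],cv2.COLOR_BGR2HSV).astype(int);H,S,V=hsv.transpose(2,0,1)
m=(S>75)&((H<30)|(H>172))
# back edge of the board, sub-pixel from grey gradient
g=cv2.GaussianBlur(cv2.cvtColor(im["top"],cv2.COLOR_BGR2GRAY),(3,3),0).astype(float)
def peak(v,i0):
    a=np.abs(np.diff(v));i=int(a.argmax());w=a[max(i-2,0):i+3];return i0+max(i-2,0)+.5+(w*np.arange(len(w))).sum()/w.sum()
bk=np.array([(x,peak(g[132:154,x],132)) for x in range(282,448) if abs(x-354)>8])
fr=np.array([(x,peak(g[164:182,x],164)) for x in range(312,390) if abs(x-354)>8])
le=np.array([(peak(g[y,262:290],262),y) for y in range(144,164)]);ri=np.array([(peak(g[y,440:468],440),y) for y in range(152,172)])
def line(P):
    W=back("top",P,.336)[:,:2];vx,vy,x,y=cv2.fitLine((W*1000).astype(np.float32),cv2.DIST_HUBER,0,.01,.01).ravel();return np.array([x,y])/1000,np.array([vx,vy]),W
(b0,bd,_),(f0,fd,_),(l0,ld,_),(r0,rd,_)=map(line,(bk,fr,le,ri))
if bd[1]<0:bd=-bd
yaw=np.arctan2(-bd[0],bd[1]);ex=np.array([np.cos(yaw),np.sin(yaw)]);ey=np.array([-np.sin(yaw),np.cos(yaw)])
print("yaw",yaw,"front yaw",np.arctan(-fd[0]/fd[1]),"depth",(b0-f0)@ex,"len",(l0-r0)@ey)
O=ex*(b0@ex-.05)+ey*((l0+r0)@ey/2);print("rack O",O)
rm=(S>150)&((H<6)|(H>174))&(V>60);ys,xs=np.nonzero(rm);k=(abs(xs-354)<8)&(ys>138)&(ys<168)
ms=back("top",[[xs[k].mean(),ys[k].mean()]],.337)[0];my=(ms[:2]-O)@ey;print("mark y",my,"world",O+ey*my)
for n,P in(("scene",[O+ey*.24,O-ey*.24,O+ey*my]),):print("rail ends/mark px scene",proj(n,[[*p,.24] for p in P]).ravel(), "pointer tip back",proj(n,[[*(O+ey*my+ex*.051),.292]]))
obs={}
for n,c0 in(("scene",(406,214)),("top",(254,220))):
    manip.get_image(n)
    d=min(manip.silhouettes(n,"key"),key=lambda d:np.hypot(d["bbox"][0]-c0[0],d["bbox"][1]-c0[1]));obs[n]=d["region"].astype(float);print(n,d["bbox"],d["conf"])
def cost(p):
    T=T4(p[0],p[1],.03,p[2]);e=0
    for n in obs:
        r=render(n,T);o=obs[n]
        if n=="scene": r=r[:225];o=o[:225]
        e+=1-np.minimum(r,o).sum()/np.maximum(r,o).sum()
    return e
v0=back("top",[[254.7,225.4]],.04)[0]
best=min((minimize(cost,s,method="Nelder-Mead",options=dict(initial_simplex=np.array([s]*4)+np.array([[0,0,0],[.01,0,0],[0,.01,0],[0,0,.12]]))) for s in [[v0[0]+dx,v0[1]+dy,a] for dx in(0,.02) for dy in(0,-.015) for a in(-.15,.15)]),key=lambda s:s.fun)
print("key",best.x,best.fun)
T=T4(best.x[0],best.x[1],.03,best.x[2])
out=[]
for n,(y,x) in(("scene",(165,360)),("top",(180,210))):
    o=cv2.resize(im[n][y:y+95,x:x+95],None,fx=4,fy=4,interpolation=2);r=cv2.resize((render(n,T)[y:y+95,x:x+95]*255).astype(np.uint8),None,fx=4,fy=4)
    cv2.drawContours(o,cv2.findContours((r>127).astype(np.uint8),0,1)[0],-1,(0,255,0),1)
    s=cv2.resize((obs[n][y:y+95,x:x+95]*255).astype(np.uint8),None,fx=4,fy=4)
    cv2.drawContours(o,cv2.findContours((s>127).astype(np.uint8),0,1)[0],-1,(0,0,255),1);out.append(o)
cv2.imwrite("pics/fit.png",np.hstack(out))
E
python3 fit.py
```

```text
yaw -0.03024693 front yaw -0.03013046 depth 0.09187147 len 0.5062695
rack O [ 0.5822 -0.0161]
mark y 0.033150170772568446 world [0.5832 0.017 ]
rail ends/mark px scene [369.7537 210.2913 160.7415 198.1337 277.8198 204.9438] pointer tip back [[272.6451 197.4402]]
scene [407.3, 212.6, 10.6, 64.1] 0.94
top [253.8, 218.8, 13.1, 21.0] 0.73
key [0.4271 0.3329 0.0161] 0.30096578590152145
```

View pics/fit.png

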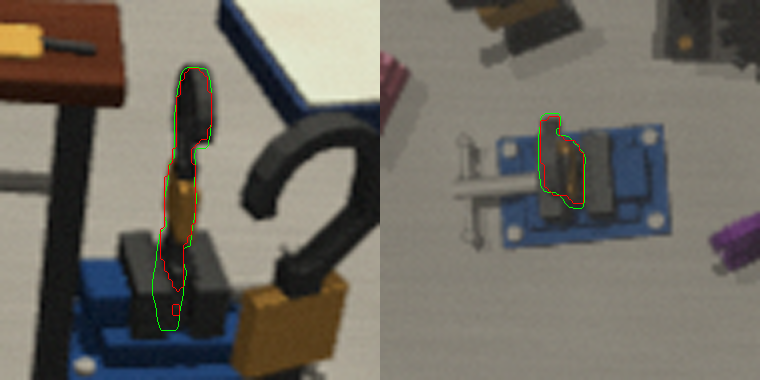

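The overlay shows the key's bow and plate fitted to within about 1 px, with a slight lean in the slot. The rack's scene reprojection is within 2–3 px. That is good enough to start moving. The pads will centre the key, and I will correct the rest with pictures.

```bash
cat > plan.py <<'E'
import numpy as np
from workcell import manip
from scipy.spatial.transform import Rotation as R,Slerp
np.set_printoptions(precision=4,suppress=True)
def rot(tilt,yaw): # tool z down, tool x ahead (yaw), fingers tilted towards +x
    c,s=np.cos(yaw),np.sin(yaw)
    return R.from_matrix(np.array([[c,s,0],[s,-c,0],[0,0,-1.]]))*R.from_rotvec([0,np.radians(tilt),0])
def plan(wps,speed=45.,show=True):
    """wps: (pos,tilt_deg,yaw); prints rows in tool axes"""
    s=manip.state();p=np.array(s["tool_pos"]);r=R.from_rotvec(s["orientation"])
    print("t",s["time_s"],"tcp",p,"q",s["joint_positions"],"F",s["contact_force"],"open",s["opening"],s["grasp_force"])
    for pos,tilt,yaw in wps:
        pos=np.array(pos);r2=rot(tilt,yaw);ang=(r.inv()*r2).magnitude()
        n=max(1,int(np.ceil(max(np.linalg.norm(pos-p)*1000/speed,np.degrees(ang)/4.8))))
        p0=p.copy();sl=Slerp([0,1],R.concatenate([r,r2]));r_=r
        print("->",pos,tilt,n)
        for i in range(1,n+1):
            d=r_.inv().apply(p0+(pos-p0)*i/n-p)/.05;w=np.degrees((r_.inv()*sl(i/n)).as_rotvec())/5
            row=np.round(np.r_[d,w],2)+0.;print(" ".join(f"{v:g}" for v in row),"G;",end=" ")
            p=p+r_.apply(row[:3]*.05);r_=r_*R.from_rotvec(np.radians(row[3:]*5))
        r=r_;print()
    print("end",p,r.as_rotvec())
E
python3 - <<'E'
from plan import *
plan([([.40,-.30,.30],20,-.2),([.42,0,.32],30,0),([.33,.333,.22],45,.03)],48)
E
```

```text
t 1.3 tcp [ 0.2229 -0.5839  0.2423] q [ 1.1034  0.4345  0.025   1.5732 -0.0116  1.134  -0.0751] F [-0.2432  0.4794 -0.5896] open 0.08541050180643478 0.0
-> [ 0.4 -0.3  0.3] 20 8
0.67 -0.51 -0.14 -0.14 0.49 0.8 G; 0.63 -0.54 -0.13 -0.14 0.48 0.8 G; 0.6 -0.6 -0.1 -0.14 0.49 0.8 G; 0.57 -0.63 -0.09 -0.14 0.49 0.8 G; 0.52 -0.66 -0.07 -0.15 0.48 0.8 G; 0.47 -0.7 -0.06 -0.14 0.49 0.8 G; 0.43 -0.74 -0.05 -0.14 0.49 0.8 G; 0.37 -0.75 -0.04 -0.14 0.48 0.8 G; 
-> [0.42 0.   0.32] 30 7
-0.09 -0.85 -0.09 0.14 0.29 -0.3 G; -0.06 -0.86 -0.09 0.14 0.28 -0.29 G; -0.04 -0.85 -0.07 0.14 0.29 -0.3 G; -0.01 -0.86 -0.07 0.13 0.28 -0.3 G; 0.01 -0.86 -0.05 0.14 0.29 -0.29 G; 0.03 -0.86 -0.05 0.14 0.28 -0.3 G; 0.05 -0.86 -0.03 0.14 0.29 -0.3 G; 
-> [0.33  0.333 0.22 ] 45 8
-0.32 -0.83 0.1 0.03 0.37 -0.03 G; -0.32 -0.84 0.1 0.02 0.38 -0.04 G; -0.32 -0.83 0.09 0.03 0.37 -0.03 G; -0.32 -0.84 0.08 0.03 0.38 -0.03 G; -0.32 -0.83 0.07 0.02 0.37 -0.04 G; -0.32 -0.84 0.06 0.03 0.38 -0.03 G; -0.32 -0.84 0.05 0.02 0.37 -0.04 G; -0.32 -0.83 0.04 0.03 0.38 -0.03 G; 
end [0.3298 0.3328 0.2201] [-2.8914 -0.0435 -1.1983]
```

Emit:
{"op": "jog_arm", "data": {"steps": "0.67 -0.51 -0.14 -0.14 0.49 0.8 0.7; 0.63 -0.54 -0.13 -0.14 0.48 0.8 0.7; 0.6 -0.6 -0.1 -0.14 0.49 0.8 0.7; 0.57 -0.63 -0.09 -0.14 0.49 0.8 0.7; 0.52 -0.66 -0.07 -0.15 0.48 0.8 0.7; 0.47 -0.7 -0.06 -0.14 0.49 0.8 0.7; 0.43 -0.74 -0.05 -0.14 0.49 0.8 0.7; 0.37 -0.75 -0.04 -0.14 0.48 0.8 0.7"}}

```text
time_s: 2.1
tool_pos: [0.4004, -0.2987, 0.3007]
orientation: [3.044, -0.31, 0.54]
contact_force: [1.0, 0.6, 0.5]
opening: 0.0597
grasp_force: 0.0
```

Emit:
{"op": "jog_arm", "data": {"steps": "-0.09 -0.85 -0.09 0.14 0.29 -0.3 0.7; -0.06 -0.86 -0.09 0.14 0.28 -0.29 0.7; -0.04 -0.85 -0.07 0.14 0.29 -0.3 0.7; -0.01 -0.86 -0.07 0.13 0.28 -0.3 0.7; 0.01 -0.86 -0.05 0.14 0.29 -0.29 0.7; 0.03 -0.86 -0.05 0.14 0.28 -0.3 0.7; 0.05 -0.86 -0.03 0.14 0.29 -0.3 0.7"}}

```text
time_s: 2.8
tool_pos: [0.4195, 0.0018, 0.3204]
orientation: [3.033, 0.003, 0.816]
contact_force: [-0.4, -0.7, 1.6]
opening: 0.0598
grasp_force: 0.0
```

Emit:
{"op": "jog_arm", "data": {"steps": "-0.32 -0.83 0.1 0.03 0.37 -0.03 0.7; -0.32 -0.84 0.1 0.02 0.38 -0.04 0.7; -0.32 -0.83 0.09 0.03 0.37 -0.03 0.7; -0.32 -0.84 0.08 0.03 0.38 -0.03 0.7; -0.32 -0.83 0.07 0.02 0.37 -0.04 0.7; -0.32 -0.84 0.06 0.03 0.38 -0.03 0.7; -0.32 -0.84 0.05 0.02 0.37 -0.04 0.7; -0.32 -0.83 0.04 0.03 0.38 -0.03 0.7; 0 0 0 0 0 0 0.7"}}

```text
time_s: 3.7
tool_pos: [0.3167, 0.2558, 0.2837]
orientation: [-2.883, -0.085, -1.113]
contact_force: [0.2, -0.5, -0.3]
opening: 0.0599
grasp_force: 0.0
```

Run:
```python
from plan import *
plan([([.36,.333,.22],45,.03)],40)
```

```text
t 3.7 tcp [0.3167 0.2558 0.2837] q [ 0.3755 -0.4384 -1.2674  2.3634  0.3112  0.4235 -2.7383] F [ 0.2142 -0.5232 -0.3188] open 0.05991699117606045 0.0
-> [0.36  0.333 0.22 ] 45 3
-0.06 -0.48 0.54 -0.18 0.18 0.04 G; -0.06 -0.49 0.53 -0.17 0.19 0.04 G; -0.08 -0.5 0.53 -0.18 0.18 0.03 G; 
end [0.3599 0.3329 0.2198] [-2.8917 -0.0438 -1.1974]
```

Emit:
{"op": "jog_arm", "data": {"steps": "0 0 -0.3 0 0 -1 0.7; 0 0 0 0 0 -1 0.7; 0 0 0 0 0 -1 0.7; 0 0 0 0 0 -1 0.7; 0 0 0 0 0 -1 0.7; 0 0 0 0 0 -1 0.7; 0 0 0 0 0 -1 0.7; 0 0 0 0 0 -1 0.7; 0 0 0 0 0 -1 0.7; 0 0 0 0 0 -1 0.7"}}

```text
time_s: 4.7
tool_pos: [0.308, 0.2512, 0.2934]
orientation: [2.431, 1.202, 0.974]
contact_force: [0.5, -0.6, 0.5]
opening: 0.0602
grasp_force: 0.0
```

Run:
```python
from workcell import manip
s=manip.state();print(s["time_s"],s["tool_pos"],s["orientation"],s["joint_positions"])
```

```text
4.7 [0.30804471 0.25122823 0.29340845] [2.43116112 1.20214282 0.973824  ] [ 0.08947173 -0.31066685 -1.16572301  2.35542425  0.61755385  0.58908043
 -2.23456954]
```

Emit:
{"op": "jog_arm", "data": {"steps": "0 0 0 0 0 -1 0.7; 0 0 0 0 0 -1 0.7; 0 0 0 0 0 -1 0.7; 0 0 0 0 0 -1 0.7; 0 0 0 0 0 -1 0.7; 0 0 0 0 0 -1 0.7; 0 0 0 0 0 -1 0.7; 0 0 0 0 0 -1 0.7; 0 0 0 0 0 -1 0.7; 0 0 0 0 0 -1 0.7"}}

```text
time_s: 5.7
tool_pos: [0.308, 0.2512, 0.2934]
orientation: [1.581, 1.974, 0.674]
contact_force: [-0.6, -0.0, -0.0]
opening: 0.0595
grasp_force: 0.0
```

Emit:
{"op": "jog_arm", "data": {"steps": "0 0 0 0 0 -1 0.7; 0 0 0 0 0 -1 0.7; 0 0 0 0 0 -1 0.7; 0 0 0 0 0 -1 0.7; 0 0 0 0 0 -1 0.7; 0 0 0 0 0 -1 0.7; 0 0 0 0 0 -1 0.7; 0 0 0 0 0 -1 0.7; 0 0 0 0 0 -1 0.7; 0 0 0 0 0 -1 0.7"}}

```text
time_s: 6.7
tool_pos: [0.308, 0.2511, 0.2934]
orientation: [0.575, 2.36, 0.302]
contact_force: [-0.7, -0.4, -0.2]
opening: 0.0597
grasp_force: 0.0
```

Emit:
{"op": "jog_arm", "data": {"steps": "0 0 0 0 0 -1 0.7; 0 0 0 0 0 -1 0.7; 0 0 0 0 0 -1 0.7; 0 0 0 0 0 -1 0.7; 0 0 0 0 0 -1 0.7; 0 0 0 0 0 -1 0.7; 0 0 0 0 0 0 0.7"}}

```text
time_s: 7.4
tool_pos: [0.308, 0.2512, 0.2934]
orientation: [-0.053, 2.407, 0.063]
contact_force: [0.5, 0.3, -0.2]
opening: 0.0601
grasp_force: 0.0
```

```bash
sed -i 's/\*R.from_rotvec(\[0,np.radians(tilt),0\])/*R.from_rotvec([0,np.radians(tilt),0])*R.from_rotvec([0,0,np.pi])/' plan.py
python3 - <<'E'
from plan import *
plan([([.33,.333,.22],45,.03)],45)
E
```

```text
t 7.4 tcp [0.308  0.2512 0.2934] q [-0.4462 -0.1753 -0.8476  2.3682  0.826   0.7881 -0.2596] F [ 0.4956  0.2767 -0.2028] open 0.060052017664790236 0.0
-> [0.33  0.333 0.22 ] 45 3
0.21 0.52 0.49 0.15 -0.2 -0.01 G; 0.21 0.53 0.49 0.16 -0.2 -0.01 G; 0.23 0.53 0.47 0.15 -0.19 -0.01 G; 
end [0.3298 0.3329 0.2198] [-0.0357  2.3562  0.0149]
```

Emit:
{"op": "jog_arm", "data": {"steps": "0.21 0.52 0.49 0.15 -0.2 0 0.7; 0.21 0.53 0.49 0.16 -0.2 0 0.7; 0.23 0.53 0.47 0.15 -0.19 0 0.7; 0 0 0 0 0 0 0.7"}}

```text
time_s: 7.8
tool_pos: [0.327, 0.3246, 0.2176]
orientation: [-0.037, 2.379, 0.003]
contact_force: [-1.1, -0.4, -0.5]
opening: 0.0597
grasp_force: 0.0
```

Run:
```python
from plan import *
from h import *
# refit incl. lean on averaged silhouettes
manip_obs={}
for n,c0 in(("scene",(407,213)),("top",(254,220))):
    acc=[]
    for _ in range(2):
        manip.get_image(n)
        for d in manip.silhouettes(n,"key"):
            if np.hypot(d["bbox"][0]-c0[0],d["bbox"][1]-c0[1])<9: acc.append(d["region"].astype(float))
    print(n,len(acc)); 
    if acc: manip_obs[n]=np.mean(acc,0)
def cost(p):
    T=T4(p[0],p[1],.03,p[2],p[3]);e=0
    for n,o in manip_obs.items():
        r=render(n,T)
        if n=="scene": r=r[:225];o=o[:225]
        e+=1-np.minimum(r,o).sum()/np.maximum(r,o).sum()
    return e+abs(p[3])*.3
b=minimize(cost,[.427,.333,.05,0],method="Nelder-Mead",options=dict(initial_simplex=np.array([[.427,.333,.05,0]]*5)+np.vstack([np.zeros(4),np.diag([.008,.008,.08,.06])])))
print(b.x,b.fun);s=manip.state();print(s["tool_pos"],s["orientation"],s["joint_positions"],s["time_s"])
cv2.imwrite("pics/s2.png",cv2.resize(manip.get_image("scene")[130:280,290:520][...,::-1],None,fx=3,fy=3,interpolation=2))
```

```text
scene 2
top 2
[0.4265 0.3337 0.0763 0.0119] 0.23376031291150512
[0.3283 0.3225 0.2291] [-0.0337  2.3582  0.0137] [-0.572   0.2696 -1.038   2.3284  1.2039  1.1429 -0.8135] 8.2
```

View pics/s2.png

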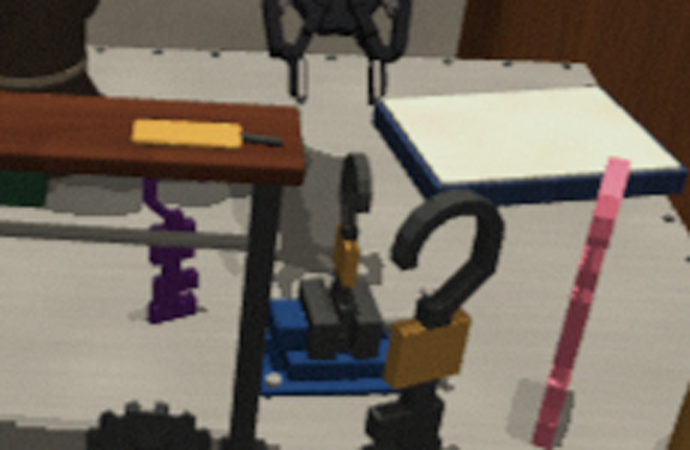

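The gripper is behind the vise with its fingers at crop (335,80). The key stands at crop (350,200) with the brass plate facing sideways, and nothing is disturbed. Next I steepen the tilt so the gripper body clears the bow's front leg.

Run:
```python
from plan import *
plan([([.3558,.3293,.158],56,.06),([.4221,.3334,.1135],56,.06)],20)
```

```text
t 8.25 tcp [0.3282 0.3226 0.2289] q [-0.5722  0.2703 -1.038   2.3283  1.204   1.143  -0.8136] F [0.1133 0.0927 0.3028] open 0.059573869180789336 0.0
-> [0.3558 0.3293 0.158 ] 56 4
0.15 0.03 0.35 -0.07 -0.56 -0.06 G; 0.17 0.03 0.34 -0.07 -0.56 -0.05 G; 0.18 0.02 0.33 -0.07 -0.55 -0.06 G; 0.2 0.03 0.33 -0.07 -0.56 -0.05 G; 
-> [0.4221 0.3334 0.1135] 56 4
0 0 0.4 0 0 0 G; 0 0 0.4 0 0 0 G; 0 0 0.4 0 0 0 G; 0 0 0.4 0 0 0 G; 
end [0.4223 0.3332 0.1134] [-0.0645  2.1635  0.0348]
```

Emit:
{"op": "jog_arm", "data": {"steps": "0.15 0.03 0.35 -0.07 -0.56 -0.06 0.7; 0.17 0.03 0.34 -0.07 -0.56 -0.05 0.7; 0.18 0.02 0.33 -0.07 -0.55 -0.06 0.7; 0.2 0.03 0.33 -0.07 -0.56 -0.05 0.7; 0 0 0 0 0 0 0.7; 0 0 0 0 0 0 0.7"}}

```text
time_s: 8.85
tool_pos: [0.355, 0.3296, 0.1562]
orientation: [-0.068, 2.169, 0.032]
contact_force: [0.2, 0.3, 0.6]
opening: 0.0596
grasp_force: 0.0
```

Run:
```python
from plan import *
plan([([.4221,.3334,.1135],56,.06)],12)
```

```text
t 8.85 tcp [0.355  0.3296 0.1562] q [-0.8461  0.5926 -0.8881  2.4686  1.5211  1.4283 -1.298 ] F [0.168  0.3469 0.6149] open 0.05957055150371128 0.0
-> [0.4221 0.3334 0.1135] 56 7
-0.01 0 0.23 0 -0.01 0.01 G; 0 0 0.22 0 -0.01 0 G; -0.01 0 0.23 0 -0.01 0.01 G; -0.01 0 0.23 0 -0.01 0 G; -0.01 0 0.23 0 0 0.01 G; 0 0 0.22 0 -0.01 0 G; -0.01 0 0.23 -0.01 -0.01 0.01 G; 
end [0.422  0.3336 0.1136] [-0.0649  2.1636  0.0351]
```

Emit:
{"op": "jog_arm", "data": {"steps": "0 0 0.23 0 0 0 0.7; 0 0 0.22 0 0 0 0.7; 0 0 0.23 0 0 0 0.7; 0 0 0.23 0 0 0 0.7; 0 0 0.23 0 0 0 0.7; 0 0 0.22 0 0 0 0.7; -0.05 0 0.2 0 0 0 0.7; 0 0 0 0 0 0 0.7"}}

```text
time_s: 9.65
tool_pos: [0.4226, 0.333, 0.1155]
orientation: [-0.063, 2.166, 0.033]
contact_force: [-0.3, 1.1, -0.4]
opening: 0.0594
grasp_force: 0.0
```

Run:
```python
from plan import *
plan([([.4221,.3334,.1135],56,.06)],12)
import cv2
cv2.imwrite("pics/g1.png",np.hstack([cv2.resize(manip.get_image(n)[y:y+130,x:x+130][...,::-1],None,fx=3,fy=3,interpolation=2) for n,y,x in(("scene",140,345),("top",170,190))]))
```

```text
t 9.65 tcp [0.4226 0.333  0.1155] q [-0.7383  0.701  -0.7806  2.4386  1.7483  1.4042 -1.2983] F [-0.3106  1.0831 -0.3593] open 0.05941599889623408 0.0
-> [0.4221 0.3334 0.1135] 56 1
0.04 0.01 0.01 -0.02 -0.03 -0.01 G; 
end [0.4219 0.3334 0.1136] [-0.0651  2.1633  0.0343]
```

View pics/g1.png

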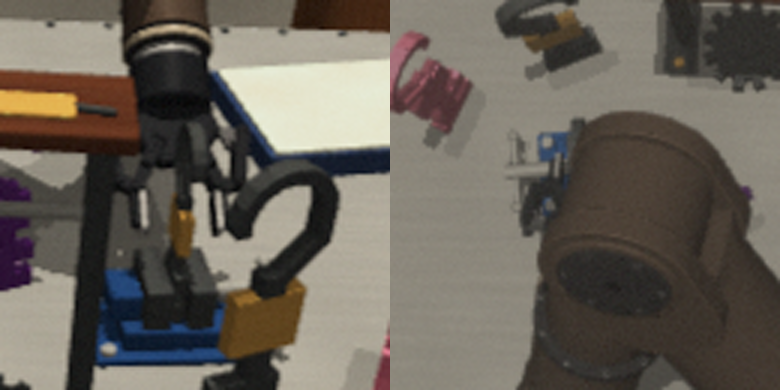

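The open fingers straddle the brass plate, at scene crop (138,210) and (238,180) with the plate at (182,225), and nothing is in contact. Next I close.

Emit:
{"op": "jog_arm", "data": {"steps": "0 0 0 0 0 0 0.4; 0 0 0 0 0 0 0.2; 0 0 0 0 0 0 0; 0 0 0 0 0 0 0; 0 0 0 0 0 0 0; 0 0 0 0 0 0 0", "grip_force": 70}}

```text
time_s: 10.35
tool_pos: [0.4209, 0.3335, 0.1141]
orientation: [-0.068, 2.167, 0.033]
contact_force: [-4.4, -1.6, 5.9]
opening: 0.0109
grasp_force: 68.3
```

Run:
```python
from plan import *
p=np.array(manip.state()["tool_pos"])
plan([(p+[0,0,.02],56,.06),(p+[0,0,.115],56,.06)],20)
```

```text
t 10.35 tcp [0.4209 0.3335 0.1141] q [-0.742   0.7043 -0.7811  2.4404  1.7482  1.4059 -1.3004] F [-4.4311 -1.5904  5.8581] open 0.01094220783712283 68.26860308647156
-> [0.4209 0.3335 0.1341] 56 1
-0.33 0 -0.22 0 -0.05 0.03 G; 
-> [0.4209 0.3335 0.2291] 56 5
-0.32 0 -0.21 0 0 0 G; -0.31 0 -0.22 0 0 0 G; -0.32 0 -0.21 0 0 0 G; -0.31 0 -0.21 0 0 0 G; -0.32 0 -0.22 0 0 0 G; 
end [0.4209 0.3335 0.2293] [-0.065   2.163   0.0343]
```

Emit:
{"op": "jog_arm", "data": {"steps": "-0.17 0 -0.11 0 0 0 0; -0.17 0 -0.11 0 0 0 0; -0.32 0 -0.22 0 0 0 0; -0.32 0 -0.22 0 0 0 0; -0.32 0 -0.22 0 0 0 0; -0.32 0 -0.22 0 0 0 0; -0.32 0 -0.22 0 0 0 0; 0 0 0 0 0 0 0; 0 0 0 0 0 0 0"}}

```text
time_s: 11.25
tool_pos: [0.4212, 0.3332, 0.2316]
orientation: [-0.066, 2.167, 0.033]
contact_force: [-0.3, -0.3, -3.6]
opening: 0.0115
grasp_force: 68.4
```

Run:
```python
from plan import *
import cv2
s=manip.state();print(s["tool_pos"],s["orientation"],s["contact_force"],s["opening"],s["joint_positions"])
np.savez("obs1.npz",scene=manip.get_image("scene"),top=manip.get_image("top"))
from h import *
z=np.load("obs1.npz");d=manip.silhouettes("scene","key");print([(np.round(x["bbox"],1),x["conf"]) for x in d])
cv2.imwrite("pics/l1.png",np.hstack([cv2.resize(z[n][y:y+130,x:x+130][...,::-1],None,fx=3,fy=3,interpolation=2) for n,y,x in(("scene",130,345),("top",170,190))]))
```

```text
[0.4212 0.3332 0.2316] [-0.0659  2.1669  0.0332] [-0.3142 -0.2885 -3.5559] 0.01150761916074311 [-0.6128  0.3834 -0.8746  2.3588  1.5429  1.2261 -0.9563]
[(array([410.5, 176.5,  15.4,  73.2]), 0.98), (array([346.5, 210.2,  18.4,  45. ]), 0.78), (array([430.5, 240.7,  47.2,  95.2]), 0.62), (array([481. , 231.2,  33.4,  98.6]), 0.59)]
```

View pics/l1.png

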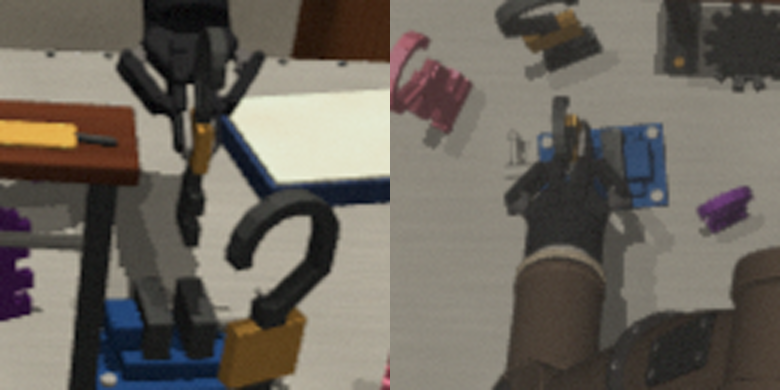

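The key is out of the vise and hangs upright in the pads with a few degrees of lean. It spans scene crop (205,30) to (188,240), and the vise is empty. Next I refine the key-in-hand pose and the rack from the scene camera.

Run:
```python
from h import *
s=manip.state();t=np.array(s["tool_pos"])
im=np.load("obs1.npz")
obs={}
for n,c0 in(("scene",(410,176)),("top",(248,216))):
    L=manip.silhouettes(n,"key");d=min(L,key=lambda d:np.hypot(d["bbox"][0]-c0[0],d["bbox"][1]-c0[1]));print(n,d["bbox"],d["conf"])
    if np.hypot(d["bbox"][0]-c0[0],d["bbox"][1]-c0[1])<12:obs[n]=d["region"].astype(float)
p0=np.r_[t+[.0056,0,-.0841],.06,0.,0.]
def cost(p):
    T=T4(*p);e=0
    for n,o in obs.items():
        r=render(n,T);e+=1-np.minimum(r,o).sum()/np.maximum(r,o).sum()
    return e+np.sum(((p-p0)/[.01,.005,.012,.15,.1,.1])**2)*.03
b=minimize(cost,p0,method="Nelder-Mead",options=dict(maxiter=800,initial_simplex=np.vstack([p0]+[p0+np.eye(6)[i]*v for i,v in enumerate([.006,.006,.006,.08,.05,.05])])))
print("p0",p0,cost(p0));print("fit",b.x,b.fun,"delta",b.x-p0)
hs=cv2.cvtColor(cv2.cvtColor(im["scene"],cv2.COLOR_RGB2BGR),cv2.COLOR_BGR2HSV).astype(int);H,S,V=hs.transpose(2,0,1)
rm=(S>150)&((H<6)|(H>174))&(V>60)&(np.arange(640)[None]>262)&(np.arange(640)[None]<292)&(np.arange(400)[:,None]<205)&(np.arange(400)[:,None]>150)
ys,xs=np.nonzero(rm);print("strap rows",ys.min(),ys.max(),[(y,xs[ys==y].min(),xs[ys==y].max()) for y in range(ys.min(),ys.max()+1,4)])
O=np.array([.5822,-.0161]);yw=-.0302;ex=np.array([np.cos(yw),np.sin(yw)]);ey=np.array([-np.sin(yw),np.cos(yw)])
for nm,a,b_,z in(("tongue tip",.051,.033,.292),("tongue top",.051,.033,.336),("front top",-.04,.033,.336),("rail+",0,.24,.24),("rail-",0,-.24,.24),("guard+",.012,.09,.267),("guard-",.012,-.09,.267),("corner+",.05,.253,.336),("corner-",.05,-.253,.336)):print(nm,proj("scene",[[*(O+a*ex+b_*ey),z]])[0])
cv2.imwrite("pics/s3.png",cv2.resize(im["scene"][148:248,140:400][...,::-1],None,fx=3,fy=3,interpolation=2))
```

```text
scene [410.5, 176.5, 15.4, 73.2] 0.98
top [247.7, 213.6, 9.7, 20.2] 0.61
p0 [0.4265 0.3332 0.146  0.06   0.     0.    ] 0.5170257099917362
fit [ 0.428   0.3339  0.1491  0.0377  0.0003 -0.0212] 0.4477916793159539 delta [ 0.0014  0.0007  0.0032 -0.0223  0.0003 -0.0212]
strap rows 155 198 [(155, np.int64(278), np.int64(280)), (159, np.int64(277), np.int64(282)), (163, np.int64(275), np.int64(281)), (167, np.int64(274), np.int64(279)), (171, np.int64(272), np.int64(278)), (175, np.int64(271), np.int64(277)), (179, np.int64(270), np.int64(275)), (183, np.int64(271), np.int64(275)), (187, np.int64(271), np.int64(275)), (191, np.int64(271), np.int64(275)), (195, np.int64(272), np.int64(275))]
tongue tip [272.5942 197.4406]
tongue top [271.5351 179.149 ]
front top [278.9967 158.8523]
rail+ [369.7729 210.2931]
rail- [160.7548 198.1406]
guard+ [302.0396 199.1203]
guard- [221.6215 194.545 ]
corner+ [380.3088 184.7423]
corner- [136.1961 171.6348]
```

View pics/s3.png

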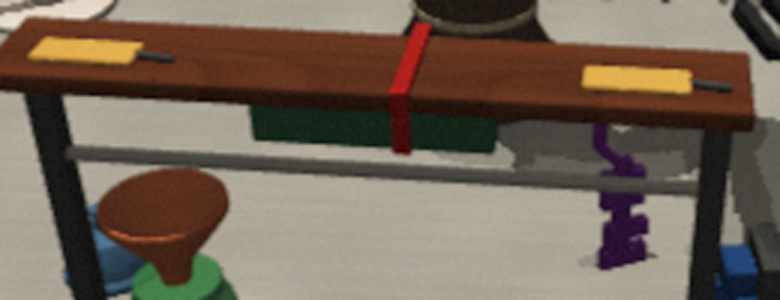

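The strap's back tongue ends at crop (402,152), column 273.5. The guard's green fin spans columns 224–305, and the rail meets the posts at columns 163 and 373. So the rack lies about 5 mm further +y than the first fit, and the mark is at world y ≈ 0.018.

Run:
```python
from plan import *
plan([([.44,.154,.235],56,-.02),([.505,.154,.1845],56,-.02)],35)
```

```text
t 11.5 tcp [0.4209 0.3334 0.2301] q [-0.6139  0.3863 -0.8742  2.3588  1.543   1.2262 -0.9557] F [-0.0843  0.1068 -4.1616] open 0.01122645970444374 68.43190312385559
-> [0.44  0.154 0.235] 56 6
-0.03 -0.6 0.01 0.12 -0.01 0.09 G; -0.03 -0.6 0.02 0.13 -0.01 0.1 G; -0.04 -0.6 0.03 0.12 -0.01 0.09 G; -0.04 -0.6 0.04 0.13 -0.01 0.09 G; -0.04 -0.6 0.04 0.12 -0.01 0.09 G; -0.05 -0.6 0.04 0.13 -0.01 0.1 G; 
-> [0.505  0.154  0.1845] 56 3
0.04 0.01 0.55 0 0 0 G; 0.03 0.01 0.55 0 0 0 G; 0.04 0.01 0.54 0 0 0 G; 
end [0.5047 0.1541 0.1844] [ 0.0221  2.1645 -0.0115]
```

Emit:
{"op": "jog_arm", "data": {"steps": "-0.03 -0.4 0.01 0.12 -0.01 0.09 0; -0.03 -0.6 0.02 0.13 -0.01 0.1 0; -0.04 -0.6 0.03 0.12 -0.01 0.09 0; -0.04 -0.6 0.04 0.13 -0.01 0.09 0; -0.04 -0.6 0.04 0.12 -0.01 0.09 0; -0.05 -0.6 0.04 0.13 -0.01 0.1 0; 0 -0.2 0 0 0 0 0; 0 0 0 0 0 0 0"}}

```text
time_s: 12.3
tool_pos: [0.4384, 0.1739, 0.2316]
orientation: [0.01, 2.171, -0.022]
contact_force: [0.0, -0.2, -4.6]
opening: 0.0112
grasp_force: 69.2
```

Emit:
{"op": "jog_arm", "data": {"steps": "0.02 0 0.27 0 0 0 0; 0.02 0 0.27 0 0 0 0; 0.02 0 0.27 0 0 0 0; 0.02 0 0.27 0 0 0 0; 0.02 0 0.27 0 0 0 0; 0.02 0 0.27 0 0 0 0; 0 0 0 0 0 0 0; 0 0 0 0 0 0 0"}}

```text
time_s: 13.1
tool_pos: [0.5011, 0.1759, 0.1812]
orientation: [0.003, 2.171, -0.02]
contact_force: [0.2, -0.9, -3.7]
opening: 0.011
grasp_force: 69.0
```

Run:
```python
from h import *
from plan import *
plan([([.505,.154,.1845],56,-.02),([.5807,.154,.1845],56,-.02)],15)
t=np.array(manip.state()["tool_pos"])
obs={n:manip.get_image(n) for n in("scene","top")}
# overlay of the assumed key pose in scene
T=T4(*(t+[.0065,0,-.083]),-.03)
o=cv2.resize(obs["scene"][140:260,280:410][...,::-1],None,fx=4,fy=4,interpolation=2)
r=cv2.resize((render("scene",T)[140:260,280:410]*255).astype(np.uint8),None,fx=4,fy=4)
cv2.drawContours(o,cv2.findContours((r>127).astype(np.uint8),0,1)[0],-1,(0,255,0),1)
cv2.imwrite("pics/h1.png",o)
```

```text
t 13.1 tcp [0.5011 0.1759 0.1812] q [-0.0799  0.5219 -1.0357  2.5385  1.9086  1.2519 -1.0372] F [ 0.1706 -0.9026 -3.651 ] open 0.010991209913306378 69.0034532546997
-> [0.505  0.154  0.1845] 56 2
-0.05 -0.22 0.02 0.01 -0.04 0.1 G; -0.05 -0.22 0.01 0.01 -0.03 0.09 G; 
-> [0.5807 0.154  0.1845] 56 6
-0.14 0.01 0.21 0 0 0 G; -0.14 0 0.21 0 0 0 G; -0.14 0.01 0.21 0 0 0 G; -0.14 0 0.21 0 0 0 G; -0.14 0.01 0.21 0 0 0 G; -0.14 0 0.21 0 0 0 G; 
end [0.5806 0.1539 0.1843] [ 0.0215  2.1643 -0.012 ]
```

View pics/h1.png

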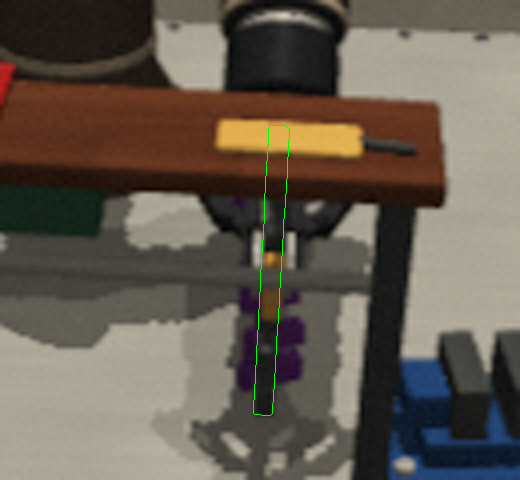

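The model outline lies on the held key, with the foot at crop (263,413) and the brass plate at (270,285). The pose estimate holds and the key is in front of the rail's free end. Next I push it through.

Emit:
{"op": "jog_arm", "data": {"steps": "-0.05 -0.22 0.02 0 0 0.1 0; -0.05 -0.22 0.01 0 0 0.1 0; -0.14 0 0.21 0 0 0 0; -0.14 0 0.21 0 0 0 0; -0.14 0 0.21 0 0 0 0; -0.14 0 0.21 0 0 0 0; 0 0 0 0 0 0 0"}}

```text
time_s: 13.9
tool_pos: [0.5579, 0.1523, 0.185]
orientation: [0.026, 2.168, -0.009]
contact_force: [-0.7, -0.4, -3.9]
opening: 0.0111
grasp_force: 69.1
```

Run:
```python
from plan import *
plan([([.5807,.154,.1845],56,-.02)],15)
```

```text
t 13.9 tcp [0.5579 0.1523 0.185 ] q [ 0.0858  0.5336 -1.0017  2.4658  2.0431  1.1427 -0.9493] F [-0.7184 -0.4243 -3.8996] open 0.011058783578519086 69.12489652633667
-> [0.5807 0.154  0.1845] 56 2
-0.12 0.02 0.19 0 -0.02 -0.02 G; -0.13 0.02 0.19 0 -0.03 -0.03 G; 
end [0.5807 0.1538 0.1846] [ 0.0216  2.164  -0.0116]
```

Emit:
{"op": "jog_arm", "data": {"steps": "-0.12 0.02 0.19 0 0 0 0; -0.13 0.02 0.19 0 0 0 0; 0 0 0 0 0 0 0; 0.17 0 0.11 0 0 0 0; 0.17 0 0.11 0 0 0 0; 0.1 0 0.07 0 0 0 0; 0 0 0 0 0 0 0"}}

```text
time_s: 14.6
tool_pos: [0.5775, 0.1543, 0.1561]
orientation: [0.022, 2.172, -0.009]
contact_force: [0.4, 0.3, -5.0]
opening: 0.0109
grasp_force: 69.3
```

Run:
```python
from plan import *
p=np.array(manip.state()["tool_pos"]);plan([(p-[0,0,.006],56,-.02)],3)
```

```text
t 14.6 tcp [0.5775 0.1543 0.1561] q [ 0.0679  0.6293 -0.9576  2.4459  2.1192  1.1929 -0.9647] F [ 0.3669  0.2971 -4.9661] open 0.010893294137714518 69.3492078781128
-> [0.5775 0.1543 0.1501] 56 3
0.03 0 0.02 0.01 -0.03 0 G; 0.04 0 0.03 0 -0.03 -0.01 G; 0.03 0 0.02 0.01 -0.03 0 G; 
end [0.5776 0.1543 0.15  ] [ 0.0219  2.1642 -0.0115]
```

Emit:
{"op": "jog_arm", "data": {"steps": "0.035 0 0.022 0 0 0 0; 0.035 0 0.022 0 0 0 0; 0.035 0 0.022 0 0 0 0; 0 0 0 0 0 0 0"}}

```text
time_s: 15.0
tool_pos: [0.5781, 0.1542, 0.1517]
orientation: [0.023, 2.169, -0.009]
contact_force: [0.0, -0.0, -4.1]
opening: 0.0113
grasp_force: 69.4
```

Emit:
{"op": "jog_arm", "data": {"steps": "0.02 0 0.012 0 0 0 0; 0.02 0 0.012 0 0 0 0; 0 0 0 0 0 0 0"}}

```text
time_s: 15.3
tool_pos: [0.5785, 0.1544, 0.1502]
orientation: [0.024, 2.167, -0.009]
contact_force: [0.9, -0.6, -0.3]
opening: 0.0109
grasp_force: 69.6
```

Run:
```python
from plan import *
p=np.array(manip.state()["tool_pos"]);plan([(p+[0,0,.003],56,-.025),([p[0]-.0035,.022,.1532],56,-.025)],20)
```

```text
t 15.3 tcp [0.5785 0.1544 0.1502] q [ 0.0582  0.6506 -0.95    2.45    2.1352  1.2174 -0.9801] F [ 0.8829 -0.5706 -0.3318] open 0.010890525042112523 69.55260515213013
-> [0.5785 0.1544 0.1532] 56 1
-0.05 0 -0.03 0.06 -0.04 0 G; 
-> [0.575  0.022  0.1532] 56 7
0 -0.38 0 0 0 0 G; 0 -0.38 0 0 0 0 G; 0 -0.37 0 0 0 0 G; 0 -0.38 0 0 0 0 G; 0 -0.38 -0.01 0 0 0 G; 0 -0.38 0 0 0 0 G; 0 -0.38 0 0 0 0 G; 
end [0.575  0.0219 0.1534] [ 0.0268  2.1639 -0.0144]
```

Emit:
{"op": "jog_arm", "data": {"steps": "-0.05 0 -0.03 0 0 0 0; 0 -0.3 0 0 0 0 0; 0 -0.38 0 0 0 0 0; 0 -0.38 0 0 0 0 0; 0 0 0 0 0 0 0"}}

```text
time_s: 15.8
tool_pos: [0.5762, 0.0979, 0.1515]
orientation: [0.026, 2.171, -0.013]
contact_force: [-0.0, -0.4, -3.4]
opening: 0.0114
grasp_force: 69.3
```

Run:
```python
from plan import *
plan([([.575,.022,.1532],56,-.025)],18)
```

```text
t 15.8 tcp [0.5762 0.0979 0.1515] q [ 0.2009  0.6164 -0.9388  2.5052  2.2456  1.148  -0.9862] F [-0.0039 -0.3635 -3.3927] open 0.011350905224569713 69.28281426429749
-> [0.575  0.022  0.1532] 56 5
-0.01 -0.3 0 0 -0.02 0 G; 0 -0.31 0 0.01 -0.01 0 G; -0.01 -0.3 -0.01 0 -0.02 0 G; -0.01 -0.3 0 0 -0.01 0.01 G; 0 -0.31 0 0.01 -0.02 0 G; 
end [0.5748 0.0219 0.1531] [ 0.0274  2.1641 -0.0146]
```

Emit:
{"op": "jog_arm", "data": {"steps": "0 -0.3 0 0 0 0 0; -0.01 -0.31 -0.01 0 0 0 0; -0.01 -0.3 -0.01 0 0 0 0; 0 0 0 0 0 0 0"}}

```text
time_s: 16.2
tool_pos: [0.5754, 0.0537, 0.1532]
orientation: [0.025, 2.17, -0.012]
contact_force: [0.1, -0.1, -3.1]
opening: 0.0112
grasp_force: 69.4
```

Run:
```python
from plan import *
plan([([.575,.021,.1532],56,-.025)],18)
```

```text
t 16.2 tcp [0.5754 0.0537 0.1532] q [ 0.3334  0.5964 -0.9296  2.5355  2.3595  1.086  -0.986 ] F [ 0.1324 -0.1431 -3.1288] open 0.011215928261833968 69.37621593475342
-> [0.575  0.021  0.1532] 56 2
0 -0.33 0 0.02 -0.04 0 G; 0 -0.32 0.01 0.01 -0.03 0 G; 
end [0.575  0.0212 0.1529] [ 0.0268  2.1641 -0.0144]
```

Emit:
{"op": "jog_arm", "data": {"steps": "0 -0.2 0 0 0 0 0; 0 -0.25 0 0 0 0 0; 0 -0.18 0 0 0 0 0; 0 0 0 0 0 0 0; 0 0 0 0 0 0 0"}}

```text
time_s: 16.7
tool_pos: [0.5754, 0.0247, 0.1536]
orientation: [0.023, 2.169, -0.008]
contact_force: [-1.2, 1.0, -3.9]
opening: 0.0111
grasp_force: 69.4
```

Run:
```python
from h import *
s=manip.state();t=np.array(s["tool_pos"]);print(s["time_s"],t,s["orientation"],s["joint_positions"],s["contact_force"])
im=manip.get_image("scene")
T=T4(*(t+[.0065,0,-.086]),-.03)
o=cv2.resize(im[140:260,210:340][...,::-1],None,fx=4,fy=4,interpolation=2)
r=cv2.resize((render("scene",T)[140:260,210:340]*255).astype(np.uint8),None,fx=4,fy=4)
cv2.drawContours(o,cv2.findContours((r>127).astype(np.uint8),0,1)[0],-1,(0,255,0),1)
for k in(-.006,.006):
    a=proj("scene",[[.5842,t[1]+k,.24],[.5842+.05,t[1]+k,.292]]);a=((a-[210,140]+.5)*4).astype(int)
cv2.imwrite("pics/m1.png",o)
for d in manip.silhouettes("scene","key"):print(np.round(d["bbox"],1),d["conf"])
```

```text
16.7 [0.5754 0.0247 0.1536] [ 0.0235  2.1689 -0.0083] [ 0.4313  0.5907 -0.9251  2.5471  2.4467  1.0422 -0.9814] [-1.1642  1.0391 -3.9166]
[282.9 233.9  11.9  74.2] 0.98
[346.9 211.1  15.5  48.6] 0.87
[481.1 230.5  30.9  98.2] 0.86
[433.  242.1  46.3  95.5] 0.71
```

View pics/m1.png

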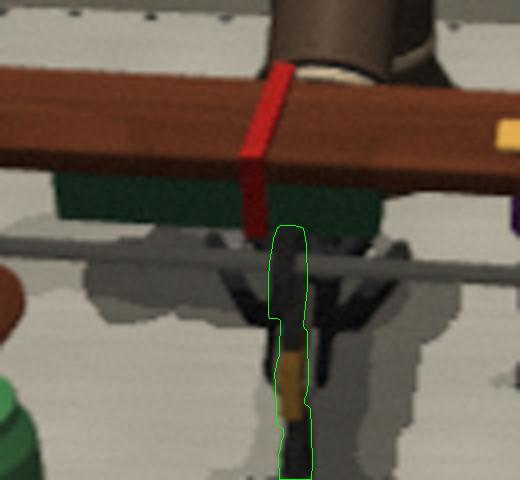

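The key is hooked on the rail and stands under the guard, with its bow at crop (288,265), column 282. The pointer corresponds to rail column ≈ 279, so it needs about 7 mm more towards −y.

Emit:
{"op": "jog_arm", "data": {"steps": "0 -0.08 0 0 0 0 0; 0 -0.06 0 0 0 0 0; 0 0 0 0 0 0 0; 0.025 0 0.015 0 0 0 0; 0.025 0 0.015 0 0 0 0; 0 0 0 0 0 0 0"}}

```text
time_s: 17.4
tool_pos: [0.5749, 0.0173, 0.1502]
orientation: [0.023, 2.17, -0.009]
contact_force: [-0.9, -0.2, -4.8]
opening: 0.011
grasp_force: 69.4
```

Run:
```python
from workcell import manip
s=manip.state();print(s["tool_pos"],s["joint_positions"],s["contact_force"],s["ft_torque"])
```

```text
[0.57485269 0.01732304 0.15022559] [ 0.45242631  0.60147454 -0.92319656  2.55181109  2.47074449  1.04451614
 -0.9802048 ] [-0.91335326 -0.15521753 -4.77278151] [0.03635168 1.58417054 0.047928  ]
```

Not touching yet, so I lower in 1 mm steps until the rail takes the weight.

Emit:
{"op": "jog_arm", "data": {"steps": "0.016 0 0.011 0 0 0 0; 0 0 0 0 0 0 0"}}

```text
time_s: 17.6
tool_pos: [0.5752, 0.0174, 0.1497]
orientation: [0.023, 2.169, -0.009]
contact_force: [-0.2, 0.2, -3.0]
opening: 0.0109
grasp_force: 69.4
```

Emit:
{"op": "jog_arm", "data": {"steps": "0.016 0 0.011 0 0 0 0; 0 0 0 0 0 0 0"}}

```text
time_s: 17.8
tool_pos: [0.5757, 0.0175, 0.1494]
orientation: [0.023, 2.167, -0.009]
contact_force: [0.1, -0.3, 1.5]
opening: 0.011
grasp_force: 69.7
```

Emit:
{"op": "jog_arm", "data": {"steps": "0 0 0 0 0 0 0; 0 0 0 0 0 0 0", "grip_force": 20}}

```text
time_s: 18.0
tool_pos: [0.5756, 0.0174, 0.1493]
orientation: [0.023, 2.167, -0.009]
contact_force: [1.1, 0.5, 2.0]
opening: 0.0115
grasp_force: 69.7
```

Emit:
{"op": "jog_arm", "data": {"steps": "0 0 0 0 0 0 0.15; 0 0 0 0 0 0 0.18; 0 0 0 0 0 0 0.22; 0 0 0 0 0 0 0.3; 0 0 0 0 0 0 0.4; 0 0 0 0 0 0 0.5; 0 0 0 0 0 0 0.5"}}

```text
time_s: 18.7
tool_pos: [0.5749, 0.0173, 0.1486]
orientation: [0.023, 2.169, -0.009]
contact_force: [-0.2, 0.3, -0.9]
opening: 0.0428
grasp_force: 0.0
```

Run:
```python
from h import *
s=manip.state();print(s["time_s"],s["tool_pos"],s["opening"],s["contact_force"])
im=manip.get_image("scene");d=manip.silhouettes("scene","key");print([np.round(x["bbox"],1) for x in d[:3]])
cv2.imwrite("pics/r1.png",cv2.resize(im[140:280,200:340][...,::-1],None,fx=4,fy=4,interpolation=2))
```

```text
18.7 [0.5749 0.0173 0.1486] 0.04276223058795527 [-0.2124  0.3316 -0.9085]
[array([277.6, 234.5,  10.5,  71.6]), array([431.7, 242.1,  47.6,  98.5]), array([480.4, 232.6,  33.4,  98.5])]
```

View pics/r1.png

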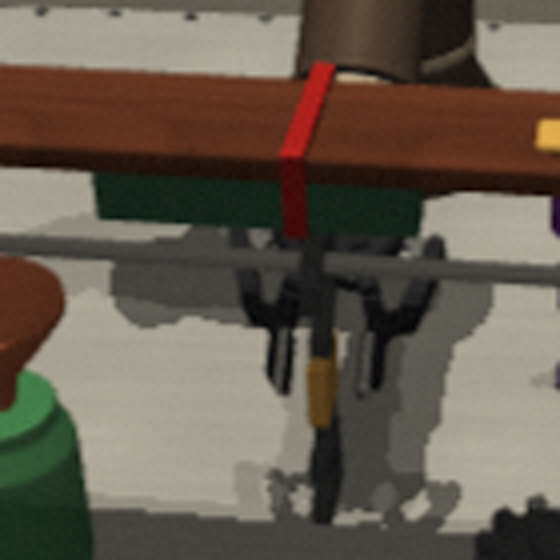

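The key hangs on the rail at column ≈ 278.5, in line with the pointer, with the fingers open clear on both sides. Next I back off along the tool axis in small steps, since joint 4 is near its limit.

Emit:
{"op": "jog_arm", "data": {"steps": "0 0 -0.2 0 0 0 0.5; 0 0 -0.2 0 0 0 0.5; 0 0 0 0 0 0 0.5"}}

```text
time_s: 19.1
tool_pos: [0.56, 0.0191, 0.1583]
orientation: [0.024, 2.171, -0.004]
contact_force: [0.6, -0.3, -0.6]
opening: 0.0426
grasp_force: 0.0
```

Run:
```python
from workcell import manip
s=manip.state();print(s["tool_pos"],s["joint_positions"],s["contact_force"],s["ft_torque"])
```

```text
[0.5600456  0.01910985 0.15834581] [ 0.6050664   0.68831624 -1.17476158  2.56924035  2.35773273  1.1417315
 -0.82422228] [ 0.5943275  -0.29453241 -0.62249212] [-0.01624135  0.93174797  0.03030491]
```

Run:
```python
from plan import *
P=np.array([.577,.018])
w=[]
for d,y,z in((.02,-.1,.159),(.028,-.2,.161),(.04,-.32,.165),(.06,-.45,.172),(.085,-.55,.185)):
    w.append(([*(P-d*np.array([np.cos(y),np.sin(y)])),z],56,y))
plan(w,12)
```

```text
t 19.1 tcp [0.56   0.0191 0.1583] q [ 0.6051  0.6883 -1.1748  2.5692  2.3577  1.1417 -0.8242] F [ 0.5943 -0.2945 -0.6225] open 0.04261995100531411 0.0
-> [0.5571 0.02   0.159 ] 56 1
0.02 0.02 -0.06 0.81 -0.08 0.47 G; 
-> [0.5496 0.0236 0.161 ] 56 2
0.03 0.03 -0.07 0.48 0 0.32 G; 0.03 0.02 -0.08 0.47 0 0.32 G; 
-> [0.539  0.0306 0.165 ] 56 2
0.03 0.05 -0.12 0.57 0 0.38 G; 0.03 0.04 -0.12 0.57 0 0.39 G; 
-> [0.523  0.0441 0.172 ] 56 2
0.05 0.08 -0.2 0.62 0 0.41 G; 0.06 0.06 -0.21 0.62 0 0.42 G; 
-> [0.5045 0.0624 0.185 ] 56 3
0.02 0.06 -0.18 0.32 0 0.21 G; 0.02 0.05 -0.19 0.31 0 0.22 G; 0.02 0.04 -0.18 0.32 0 0.21 G; 
end [0.5046 0.0622 0.185 ] [ 0.5925  2.0995 -0.3152]
```

Emit:
{"op": "jog_arm", "data": {"steps": "0 0 0 0 0 0 0.8; 0 0 0 0 0 0 0.9; 0.02 0.02 -0.06 0.5 0 0.3 0.9; 0.03 0.03 -0.07 0.48 0 0.32 0.9; 0.03 0.02 -0.08 0.47 0 0.32 0.9; 0 0 0 0 0 0 0.9"}}

```text
time_s: 19.7
tool_pos: [0.5506, 0.0245, 0.1614]
orientation: [0.181, 2.163, -0.099]
contact_force: [0.0, -0.6, -0.1]
opening: 0.0768
grasp_force: 0.0
```

Run:
```python
from plan import *
P=np.array([.577,.018])
w=[]
for d,y,z in((.04,-.3,.165),(.06,-.45,.172),(.085,-.55,.185)):
    w.append(([*(P-d*np.array([np.cos(y),np.sin(y)])),z],56,y))
plan(w,12)
from h import *
manip.get_image("scene");print([np.round(x["bbox"],1) for x in manip.silhouettes("scene","key")[:3]])
```

```text
t 19.7 tcp [0.5506 0.0245 0.1614] q [ 0.4235  0.6846 -1.1796  2.5597  2.1254  1.3164 -0.9208] F [ 0.0414 -0.6066 -0.0529] open 0.0767787156508825 0.0
-> [0.5388 0.0298 0.165 ] 56 2
0.04 0.03 -0.12 0.62 -0.02 0.43 G; 0.04 0.03 -0.13 0.62 -0.03 0.44 G; 
-> [0.523  0.0441 0.172 ] 56 2
0.05 0.09 -0.2 0.71 0 0.48 G; 0.05 0.07 -0.2 0.71 0 0.48 G; 
-> [0.5045 0.0624 0.185 ] 56 3
0.02 0.06 -0.19 0.32 0 0.21 G; 0.02 0.05 -0.18 0.32 0 0.22 G; 0.03 0.04 -0.19 0.31 0 0.21 G; 
end [0.5044 0.0623 0.1849] [ 0.5921  2.0992 -0.3146]
[array([279. , 236.2,   9.8,  76.7]), array([479.4, 230.9,  32.1,  97.4]), array([345.6, 211.4,  20.9,  47.1])]
```

Working, and joint 4 is easing off. I continue.

Emit:
{"op": "jog_arm", "data": {"steps": "0.04 0.03 -0.12 0.62 0 0.43 0.9; 0.04 0.03 -0.13 0.62 0 0.44 0.9; 0.05 0.09 -0.2 0.71 0 0.48 0.9; 0.05 0.07 -0.2 0.71 0 0.48 0.9; 0 0 0 0 0 0 0.9"}}

```text
time_s: 20.3
tool_pos: [0.5235, 0.0445, 0.1722]
orientation: [0.488, 2.126, -0.255]
contact_force: [0.3, -0.3, 0.0]
opening: 0.0769
grasp_force: 0.0
```

Run:
```python
from plan import *
P=np.array([.577,.018])
plan([([*(P-.15*np.array([np.cos(-.55),np.sin(-.55)])),.22],50,-.55)],20)
```

```text
t 20.3 tcp [0.5235 0.0445 0.1722] q [ 0.1399  0.6851 -1.1825  2.4625  1.7134  1.535  -1.0947] F [ 0.3037 -0.3226  0.0357] open 0.07693674706255998 0.0
-> [0.4491 0.0964 0.22  ] 50 6
0.04 0.05 -0.34 0.15 0.19 0.11 G; 0.04 0.04 -0.33 0.16 0.19 0.11 G; 0.05 0.04 -0.34 0.15 0.19 0.12 G; 0.05 0.03 -0.33 0.16 0.19 0.11 G; 0.06 0.03 -0.34 0.15 0.19 0.11 G; 0.07 0.02 -0.33 0.15 0.19 0.11 G; 
end [0.4492 0.0961 0.2199] [ 0.6203  2.2001 -0.2892]
```

Emit:
{"op": "jog_arm", "data": {"steps": "0.04 0.05 -0.34 0.15 0.19 0.11 0.9; 0.04 0.04 -0.33 0.16 0.19 0.11 0.9; 0.05 0.04 -0.34 0.15 0.19 0.12 0.9; 0.05 0.03 -0.33 0.16 0.19 0.11 0.9; 0.06 0.03 -0.34 0.15 0.19 0.11 0.9; 0.07 0.02 -0.33 0.15 0.19 0.11 0.9; 0 0 0 0 0 0 0.9; 0 0 0 0 0 0 0.9; 0 0 0 0 0 0 0.9; 0 0 0 0 0 0 0.9"}}

```text
time_s: 21.3
tool_pos: [0.4488, 0.0929, 0.2186]
orientation: [0.621, 2.201, -0.295]
contact_force: [0.2, -0.3, -1.0]
opening: 0.0768
grasp_force: 0.0
```

Run:
```python
from h import *
s=manip.state();print(s["time_s"],s["tool_pos"],s["contact_force"])
im=manip.get_image("scene");d=manip.silhouettes("scene","key");print([np.round(x["bbox"],1) for x in d[:3]])
for y in(.011,.0145,.018,.0215,.025):
    T=T4(.5835,y,.0645,-.03);m=render("scene",T)>.5;v=np.nonzero(m);print(y,v[1].mean(),"obs",min((np.nonzero(x["region"])[1].mean() for x in d),key=lambda c:abs(c-279)))
o=cv2.resize(im[140:290,170:370][...,::-1],None,fx=4,fy=4,interpolation=2)
T=T4(.5835,.018,.0645,-.03);r=cv2.resize((render("scene",T)[140:290,170:370]*255).astype(np.uint8),None,fx=4,fy=4)
cv2.drawContours(o,cv2.findContours((r>127).astype(np.uint8),0,1)[0],-1,(0,255,0),1)
cv2.imwrite("pics/f1.png",o)
```

```text
21.3 [0.4488 0.0929 0.2186] [ 0.244  -0.2646 -1.042 ]
[array([433.6, 241.9,  49.2,  96.9]), array([480.4, 231.3,  30.8,  97.2]), array([346.8, 213.4,  20.4,  46.5])]
0.011 276.69341894060994 obs 279.0572916666667
0.0145 278.073482428115 obs 279.0572916666667
0.018 279.62459016393444 obs 279.0572916666667
0.0215 281.08239095315025 obs 279.0572916666667
0.025 282.545 obs 279.0572916666667
```

View pics/f1.png

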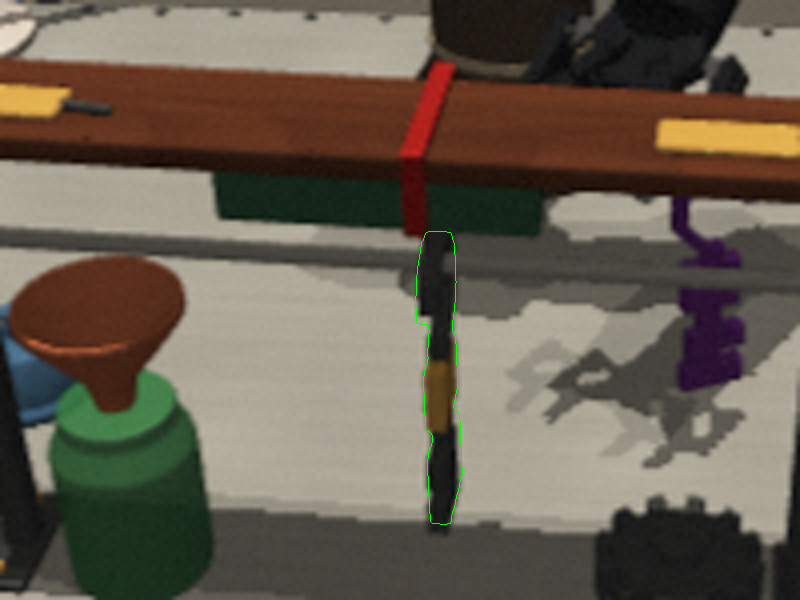

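The key hangs freely, with the bow at crop (436,270) and the foot at (440,525). That puts it at y ≈ 0.0167 against a mark of 0.017–0.019. The jar, gear and bell are undisturbed and the robot is clear. I'll let it settle, then hand in.

Emit:
{"op": "jog_arm", "data": {"steps": "0 0 0 0 0 0 0.9; 0 0 0 0 0 0 0.9; 0 0 0 0 0 0 0.9; 0 0 0 0 0 0 0.9; 0 0 0 0 0 0 0.9; 0 0 0 0 0 0 0.9; 0 0 0 0 0 0 0.9; 0 0 0 0 0 0 0.9; 0 0 0 0 0 0 0.9; 0 0 0 0 0 0 0.9"}}

```text
time_s: 22.4
tool_pos: [0.4485, 0.094, 0.2193]
orientation: [0.62, 2.201, -0.293]
contact_force: [0.1, -0.4, 0.1]
opening: 0.0772
grasp_force: 0.0
```

Emit:
{"op": "jog_arm", "data": {"steps": "0 0 0 0 0 0 0.9; 0 0 0 0 0 0 0.9; 0 0 0 0 0 0 0.9; 0 0 0 0 0 0 0.9; 0 0 0 0 0 0 0.9; 0 0 0 0 0 0 0.9; 0 0 0 0 0 0 0.9; 0 0 0 0 0 0 0.9; 0 0 0 0 0 0 0.9; 0 0 0 0 0 0 0.9"}}

```text
time_s: 23.4
tool_pos: [0.4485, 0.094, 0.2193]
orientation: [0.62, 2.201, -0.293]
contact_force: [-0.3, -0.4, 0.6]
opening: 0.0768
grasp_force: 0.0
```

Run:
```python
from workcell import manip
import numpy as np
a=manip.get_image("scene")[195:280,265:295].astype(int);manip.get_image("top");manip.get_image("top");b=manip.get_image("scene")[195:280,265:295].astype(int)
print("diff",np.abs(a-b).mean(),np.abs(a-b).max())
print(manip.close_job())
```

```text
diff 1.643267973856209 10
the job is handed in; nothing more can be done
None
```

The key hangs still on the rail under the guard, within about 2 mm of the red pointer by my camera measurements; the robot is clear, nothing else was disturbed in the pictures I checked, and I handed the job in at about 23.6 s without a verdict coming back.

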